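# Space the joint and hold the loose brick tile down flush

### The job

On the levelling jig, slide the wooden spacer from the front into the one joint beside the loose middle tile that is wide enough for its blade, all the way in until its grip block meets the tiles, lying flat on the board, and let go of it. Then press the raised middle tile down with the fingers until its top is flush with the two fixed tiles, and finish while still holding it pressed down: it springs up again if released. Leave the wedge, the cup and the chisel where they are.

Things in the scene. Friction and masses are not known exactly. Their poses are not given: they have to be found in the camera images.
- jig: Plywood levelling jig fixed to the bench. Origin at bench level below the middle of its spring bed; x to the jig's back (away from the robot), y left, z up. Board 18 mm thick, x = -106 to +66 mm, y = -120 to +120 mm; fence 20 mm high on it from x = +48 mm back. The end tiles' front edges lie at x = -45 mm; in front of them the board is bare.
- end_tile_wide: Wider terracotta end tile, fixed on the board: 90 (x) x 60 (y) x 28 mm thick. Origin at the centre of its underside (on the board), axes as the jig's. 72 mm left or right of the jig's middle (changes each time), leaving a joint of only about 7 mm to the loose tile. Top 46 mm above the bench.
- end_tile_narrow: Narrower terracotta end tile, fixed on the board: 90 (x) x 40 (y) x 28 mm thick. Origin at the centre of its underside (on the board), axes as the jig's. 72 mm from the jig's middle on the other side, leaving the wide joint, about 17 mm, to the loose tile. Top 46 mm above the bench.
- tile_center (a point): Centre (half-way up) of the loose middle tile: terracotta, 90 (x) x 70 (y) x 28 mm thick, about 0.3 kg, on the spring bed between the end tiles, axes nearly the jig's. At the start its top stands 8 mm above theirs, 54 mm above the bench; when flush, its centre is 32 mm and its top 46 mm above the bench.
- tile: The same loose tile; origin at the centre of its underside. The aluminium spring bed under it (66 x 48 mm) holds it 8 mm above the board. It goes down under about 2 N at first and 7 N at the end, then stops hard on the board, flush; it rises again when let go.
- spacer: Loose wooden joint spacer lying on the bench to the robot's right: grip block 48 (x) x 34 (y) x 45 mm high; from the foot of its +x face stands a blade 80 mm long, 12 mm thick (y), 22 mm high, its last 12 mm tapered. Origin under the centre of the grip block; x along the blade to its nose, z up. 0.09 kg.
- spacer_grip (a point): Centre of the spacer's grip block, 22.5 mm above its underside; axes as the spacer's. Grasp here across the 34 mm (y). The blade starts 24 mm and its nose ends 104 mm ahead of here along x. When home, the block's front face meets the tiles' front edges: this point is then 69 mm in front of the jig's middle.
- spacer_blade (a point): Middle of the spacer's blade: 64 mm ahead of the grip block's centre, 11 mm above the underside; axes as the spacer's. When home it lies 5 mm in front of the jig's middle, in the middle of the wide joint.
- loose_wedge: Bystander: loose hardwood wedge, 36 x 120 x 28 mm, on the bench to the left of the jig; origin at the centre of its underside.
- cup: Bystander: enamel cup, 78 mm high, on the bench right of the jig towards the back; origin at the centre of its underside.
- cold_chisel: Bystander: steel chisel, 34 x 172 x 21 mm, lying on the bench at the far right; origin at the centre of its underside.
There are look-alikes about, which are no part of the job. What is shaped like the tile but red is not meant. What is shaped like the spacer but purple is not meant.

How it is judged (in metres and radians):
On the way:
1. the spacer is home in the wide joint and let go, while the tile still stands raised (horizontal distance between spacer_blade and end_tile_narrow below 0.036 m and horizontal distance between spacer_blade and tile_center below 0.054 m and x of spacer_blade in the frame of jig above -0.013 m and z of spacer_blade in the frame of jig below 0.034 m and angle between the x axis of spacer and the x axis of jig, either way round below 0.12 rad and angle between spacer's own z axis and vertical below 0.08 rad and contact force between the fingers and spacer below 0.2 N and z of tile_center in the frame of jig above 0.036 m), for 0.2 s.
At the end, for the whole second after the job is handed in: Spacer let go, level on the board in the joint at the narrower end tile, within 8 mm of fully in and 7 degrees of straight; the loose tile, in its place (12 mm), level and within 2 mm of flush, pressed by the fingers with over 3 N through the last second (horizontal distance between spacer_blade and end_tile_narrow below 0.036 m and horizontal distance between spacer_blade and tile_center below 0.054 m and x of spacer_blade in the frame of jig above -0.013 m and z of each of spacer_blade, tile_center in the frame of jig below 0.034 m and angle between the x axis of spacer and the x axis of jig, either way round below 0.12 rad and angle between spacer's own z axis and vertical below 0.08 rad and contact force between the fingers and spacer below 0.2 N and angle between tile_center's own z axis and vertical below 0.03 rad and contact force between the fingers and tile above 3 N and horizontal distance between tile_center and jig below 0.012 m); the arm keeps its last pose, push and grip.
It fails at once if the wedge, the cup or the chisel is moved by more than 3 cm (distance of any of loose_wedge, cup, cold_chisel from where it was at the start of the episode above 0.03 m).
It also fails if it takes over 45 s, if anything falls off the work surface, if the arm or the gripper's body presses on something with over 40 N, if the wrist force passes 120 N, or if a joint passes its speed limit or range.

### The arm

A 6-joint arm with a two-finger parallel gripper is mounted at the origin on the work surface; the furniture and walls round the work are solid. World frame = base frame: x ahead of the robot, y to its left, z up, the work surface at z = 0. Lengths are in mm, angles in degrees, forces in N, time in s.
With the tool pointing down it reaches from about 325 to 750 mm from the base axis. Payload 7.6 kg.
Tool frame: the origin (TCP) lies midway between the tips of the shut fingers; the grasp point (between the pads) lies tcp_to_grasp behind it (tcp_to_grasp is the distance from the TCP to the grasp point, in mm); z points along the fingers, y is the direction in which the jaws open and shut (so a half turn about z gives the same grasp; the last joint's range is limited). The gripper opens to 85 mm and grips with 20 to 120 N. Pads are 22 mm wide; open, the fingers measure 114 mm over their backs; the gripper's body (76 mm by 85 mm) begins 54 mm behind the grasp point. The pads swing forward as they close: fully open they stand 13 mm farther back than shut.
Start: joints at [67.019, 2.991, 80.254, -0, 96.75, -4.028], TCP at [170.504, 496.562, 231.323] pointing down, gripper open.
Joint ranges: [-166.34, 166.34], [-52.06, 124.39], [6.96, 135.62], [-60.46, 240.46], [14.63, 156.25], [-167.68, 167.68]. Speed limits (degrees/s): [147.25, 147.25, 172.46, 180, 180, 180].

### API

Orientations are given as [roll, pitch, yaw] about the fixed x, y, z axes, in that order (R = Rz(yaw) Ry(pitch) Rx(roll)).
In Python, from plant import observe, get_image, close_job, search_frame, outline_of, tcp_to_grasp gives the robot as it stands.
- The arm moves only by the tool play_rows, never from a script. Its argument "increments" is a list of rows, each a list of 7 numbers: the shift along the tool's x, y, z in m, then the turn, a rotation vector about the tool's x, y, z in degrees, then the opening, from 0 (shut) to 1 (fully open). A call has exactly 5 rows; each row is the pose to reach, as a shift and turn from the pose commanded when the call began, along the tool's axes at that moment; what a row does not reach only later rows make up. A row lasts 1/8 s, in which the tool goes at most 62.5 mm and 10.7 degrees, less where a joint would pass 70% of its speed; a pose out of reach is approached as far as the arm can. A call with a gripper value outside its range is refused whole. The fingers move at their own pace and stop on an object; "squeeze" is the grip in N (left out, the last holds). Time passes only in rows, so rows that repeat a pose let the fingers close, or fill a call up. It gives the time, the measured TCP pose, the force and the opening at its end, in the units of the state.
- observe(): the state, without advancing time (a new reading comes with each control period).
- get_image(name): name is "side" or "top"; returns a dict with "pixels" (480x640x3 uint8, blue, green, red), "fov_y" (degrees; the focal length in pixels is half the picture's height over the tangent of half this angle, whatever the lens; pixels are square), "cx", "cy" (the principal point, pixels), "k1" (the pictures are not rectified: a ray, as slopes to the right and down, at radius r is drawn at 1 + k1 r^2 times it, then the intrinsics apply), "view" (4x4, takes a point from world to camera coordinates). Camera axes: x right, y down, z forward; pixel columns grow to the right and rows downward; lengths in mm; the calibration is good to about 2 mm. A picture is of the moment at which its call begins. There is no depth.
- close_job(): hands the job in, once; it reports no verdict.
Trained networks look in a picture, given as the dict that the camera call returned (one of the last four; its "shot" number tells which), for a name from the list of things; names that differ only in an ending like _2 or _b are one class to them, and where a whole thing is asked for, a point or a joint stands for the part that bears it (a point fixed in the world has none). Each returns a list of dicts, best first, with "conf" (0 to 1); they miss things now and then, are a little off and sometimes report something else, mostly with a low value. They report only what shows in the picture. A call takes as long as a camera call. They do not tell look-alikes from the thing itself.
- search_frame(picture, query): "centre" ([x, y, z] in mm, in world coordinates, good to about 4 mm: the middle of the surface that is visible of it).
- outline_of(picture, query): "pixels" (480x640 bool, what is visible of it).
The state is a dict: "clock": time; "qpos": joint angles; "joint_velocities": joint speeds; "joint_torque": joint torques, N m; "position": TCP position; "eef_rot": TCP orientation; "wrist_force": force on the tool from outside, world axes, zero at the start; "ft_torque": the same for the moment, N m; "gripper_width": opening from 0.0 (shut) to 1.0 (fully open).
Only numpy, scipy, OpenCV 4.12 (cv2) and the standard library are available. Lean on these libraries where they do the work, as an engineer would, in place of code of your own. Each camera call takes 0.05 s, during which the arm holds its last target.

## Working session

There is one attempt and no reset: what is moved stays moved. The work goes in short steps, Python scripts to look and compute and a tool call to move; the robot and the scene stay as the last step left them, time stands still between calls to the robot, and variables do not carry over. Pictures are saved under pics/ and viewed, and the job is handed in when it is done.

Besides the shell and the picture viewer there is one more tool, called as name(argument=value, ...) on one line, values as JSON. play_rows: Moves the arm, as the interface text tells. Its arguments: {"type":"object","properties":{"increments":{"type":"array"},"squeeze":{"type":"number"}},"required":["increments"]}

```bash
mkdir -p pics; ls; python3 - <<'E'
from plant import *
import cv2
s=observe(); print(s); print(tcp_to_grasp)
for n in ("side","top"):
    p=get_image(n); cv2.imwrite(f"pics/{n}0.png",p["pixels"])
    print(n,p["fov_y"],p["cx"],p["cy"],p["k1"],p["view"])
    for q in ["jig","end_tile_wide","end_tile_narrow","tile","spacer","loose_wedge","cup","cold_chisel"]:
        print(q,[(d["conf"],d["centre"]) for d in search_frame(p,q)])
E
```

```text
pics
{'clock': 0.0, 'qpos': array([ 6.70195609e+01,  3.02697757e+00,  8.03108782e+01, -5.42874353e-04,
        9.67484830e+01, -4.02884395e+00]), 'joint_velocities': array([-0.06791712, -0.16277704, -0.01170581,  0.0375012 ,  0.02975919,
       -0.04947834]), 'joint_torque': array([ 3.36376988e-04, -3.81666434e+01, -3.60189807e+01,  5.21867537e-05,
        6.07870898e-03, -1.37929169e-05]), 'position': array([170.38203283, 496.28383822, 230.49348786]), 'eef_rot': array([-1.79913837e+02, -5.52816599e-03,  1.61048337e+02]), 'wrist_force': array([-0.08806655, -0.23330376,  0.20239516]), 'ft_torque': array([ 0.01426891, -0.02900715,  0.00557932]), 'gripper_width': 1.0022365623208311}
18.700000000000003
side 44.55327337519393 320.22937483268834 249.0660100194404 -0.07255427499948792 [[ 9.86703473e-01 -1.61122830e-01  2.13468784e-02 -4.98370004e+02]
 [-5.81193451e-02 -4.72434693e-01 -8.79447328e-01  4.97292067e+01]
 [ 1.51784048e-01  8.66513067e-01 -4.75517306e-01  1.34031676e+03]
 [ 0.00000000e+00  0.00000000e+00  0.00000000e+00  1.00000000e+00]]
jig [(0.86, [541.2, -21.8, 18.6]), (0.3, [
[... 431 characters left out ...]
815781077 240.34342791703685 -0.13648540785642577 [[-2.10484431e-02 -9.99770491e-01  3.99111927e-03 -3.56739364e+01]
 [-9.80428904e-01  1.98593223e-02 -1.95869269e-01  5.08546067e+02]
 [ 1.95745055e-01 -8.03575186e-03 -9.80621895e-01  1.29643002e+03]
 [ 0.00000000e+00  0.00000000e+00  0.00000000e+00  1.00000000e+00]]
jig [(0.9, [542.7, 50.6, 19.4]), (0.47, [604.1, -26.1, 51.9])]
end_tile_wide [(0.96, [604.0, -27.5, 53.0])]
end_tile_narrow [(0.73, [585.9, 113.4, 48.3])]
tile [(0.6, [386.3, -38.0, 29.7]), (0.55, [592.1, 43.5, 52.6])]
spacer [(0.89, [474.4, -273.2, 41.8]), (0.8, [340.5, -249.3, 39.7])]
loose_wedge []
cup [(0.6, [679.1, -252.6, 30.1])]
cold_chisel [(0.74, [415.0, -421.8, 18.8])]
```

View pics/top0.png

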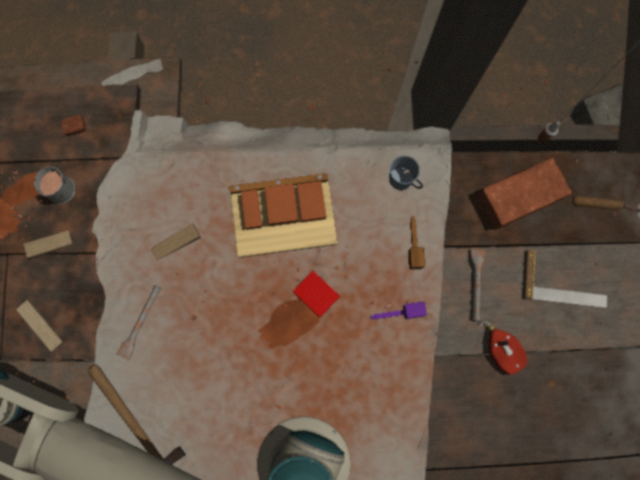

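View pics/side0.png

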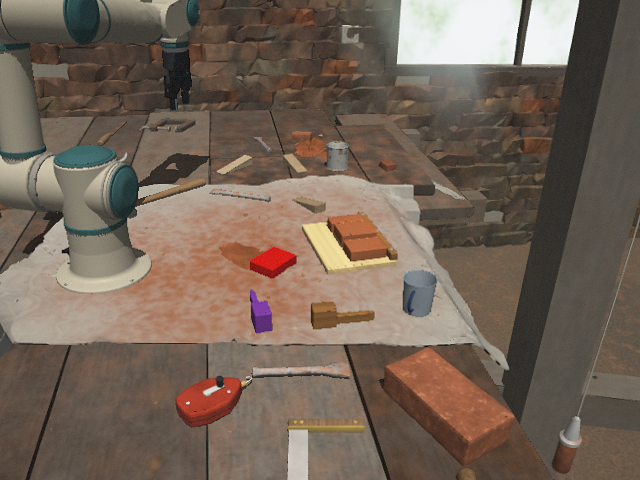

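```bash
cat > h.py <<'E'
import numpy as np,cv2
from plant import *
from scipy.optimize import minimize
def proj(p,P):
    P=np.atleast_2d(P); V=np.array(p["view"]); c=P@V[:3,:3].T+V[:3,3]
    f=240/np.tan(np.radians(p["fov_y"]/2)); s=c[:,:2]/c[:,2:]
    r2=(s**2).sum(1,keepdims=True); s=s*(1+p["k1"]*r2)
    return s*f+[p["cx"],p["cy"]]
def box(x0,x1,y0,y1,z0,z1):
    return np.array([[x,y,z] for x in(x0,x1) for y in(y0,y1) for z in(z0,z1)],float)
SP=[box(-24,24,-17,17,0,45),box(24,92,-6,6,0,22),np.vstack([box(92,92,-6,6,0,22),box(104,104,-2,2,0,22)])]
def jigparts(s): # s=+1: narrow tile at +y
    return [box(-106,66,-120,120,0,18),box(48,66,-120,120,18,38)],[box(-45,45,-72*s-30,-72*s+30,18,46)],[box(-45,45,72*s-20,72*s+20,18,46)],[box(-45,45,-35,35,26,54)]
def tf(pt,q,z=0):
    c,s=np.cos(q[2]),np.sin(q[2]); return pt@np.array([[c,s,0],[-s,c,0],[0,0,1]])+[q[0],q[1],z]
def render(p,parts,q,z=0,S=4):
    m=np.zeros((480*S,640*S),np.uint8)
    for pt in parts:
        u=(proj(p,tf(pt,q,z))+.5)*S-.5
        cv2.fillConvexPoly(m,cv2.convexHull(np.round(u*16).astype(np.int32)),255,shift=4)
    return cv2.resize(m,(640,480),interpolation=cv2.INTER_AREA)/255.
def fit(views,parts,q0,z=0):
    # views: list of (p,mask)
    B=[cv2.GaussianBlur(m.astype(float),(0,0),1.5) for _,m in views]
    def f(v):
        q=[v[0],v[1],v[2]/100]
        return sum(((cv2.GaussianBlur(render(p,parts,q,z),(0,0),1.5)-b)**2).sum() for (p,_),b in zip(views,B))
    v0=np.array([q0[0],q0[1],q0[2]*100])
    S=np.vstack([v0,v0+[6,0,0],v0+[0,6,0],v0+[0,0,6]])
    r=minimize(f,v0,method="Nelder-Mead",options=dict(initial_simplex=S,xatol=.05,fatol=.05))
    q=r.x*[1,1,.01]
    return q,r.fun,[ (np.minimum(render(p,parts,q,z),m).sum()/np.maximum(render(p,parts,q,z),m).sum()) for p,m in views]
def near(p,q,xy):
    L=[d for d in outline_of(p,q)]
    best=None
    for d in L:
        m=d["pixels"]; 
        if m.sum()<10: continue
        ys,xs=np.nonzero(m); u=proj(p,[*xy,20])[0]
        e=np.hypot(xs.mean()-u[0],ys.mean()-u[1])
        if best is None or e<best[0]: best=(e,m,d["conf"])
    return best
def overlay(p,parts_q,fn,crop,k=4):
    im=p["pixels"]; x0,x1,y0,y1=crop
    o=cv2.resize(im[y0:y1,x0:x1],None,fx=k,fy=k,interpolation=cv2.INTER_CUBIC)
    for parts,q,z in parts_q:
        for pt in parts:
            u=(proj(p,tf(pt,q,z))-[x0,y0]+.5)*k-.5
            for i in range(8):
                for j in range(i):
                    if bin(i^j).count("1")==1: cv2.line(o,tuple(map(int,np.round(u[i]*1))),tuple(map(int,np.round(u[j]))),(0,255,0),1,cv2.LINE_AA)
    cv2.imwrite(fn,o)
E
python3 - <<'E'
from h import *
import pickle
P={n:get_image(n) for n in("top","side")}
sv=[];jv=[]
for n,p in P.items():
    b=near(p,"spacer",(475,-275)); print(n,b[0],b[2],b[1].sum()); sv.append((p,b[1]))
    m=np.zeros((480,640),bool)
    for q in("jig","end_tile_wide","end_tile_narrow","tile"):
        b=near(p,q,(585,40)); print(n,q,b[0],b[2],b[1].sum())
        if b[0]<40: m|=b[1]
    jv.append((p,m))
    cv2.imwrite(f"pics/m_{n}.png",m*255)
for v in (sv,sv[:1],sv[1:]): print("spacer",fit(v,SP,(450,-275,0.03)))
a=sum(jigparts(1),[])
for v in (jv,jv[:1],jv[1:]): print("jig",fit(v,a,(590,40,0.06)))
qs=fit(sv,SP,(450,-275,.03))[0]; qj=fit(jv,a,(590,40,.06))[0]
overlay(P["top"],[(SP,qs,0),(a,qj,0)],"pics/ov_top1.png",(220,440,160,280),3)
overlay(P["side"],[(SP,qs,0),(a,qj,0)],"pics/ov_side1.png",(280,440,200,340),4)
E
```

```text
top 6.1162205499663855 0.6 573
top jig 9.977009014900862 0.79 4468
top end_tile_wide 29.675694582715494 0.92 979
top end_tile_narrow 32.340627627888146 0.61 680
top tile 7.873653583416775 0.89 1151
side 8.277347110016219 0.63 1080
side jig 12.695951943797725 0.62 2108
side end_tile_wide 17.199449000938955 0.79 820
side end_tile_narrow 21.857315839752783 0.7 323
side tile 11.077472195368047 0.76 647
spacer (array([ 4.67042068e+02, -2.72698778e+02,  2.84868530e-02]), np.float64(40.20007295281766), [np.float64(0.8781119585551879), np.float64(0.8764894746464552)])
spacer (array([ 4.67829514e+02, -2.73248686e+02,  1.77545235e-02]), np.float64(3.7823219583087915), [np.float64(0.9140937797332074)])
spacer (array([ 4.66922759e+02, -2.70607694e+02,  2.31911290e-02]), np.float64(25.975192982194997), [np.float64(0.884501687826351)])
jig (array([5.97868632e+02, 4.46995433e+01, 1.11367782e-01]), np.float64(108.7652007681869), [np.float64(0.9744525760146994), np.float64(0.9120981185556043)])
jig (array([5.97868133e+02, 4.42198990e+01, 1.09527531e-01]), np.float64(15.40631080305293), [np.float64(0.9749446161724488)])
jig (array([5.97009839e+02, 4.71413338e+01, 1.12704418e-01]), np.float64(85.86599741681582), [np.float64(0.9170559237598562)])[ WARN:0@4.918] global loadsave.cpp:1063 imwrite_ Unsupported depth image for selected encoder is fallbacked to CV_8U.
```

View pics/ov_top1.png

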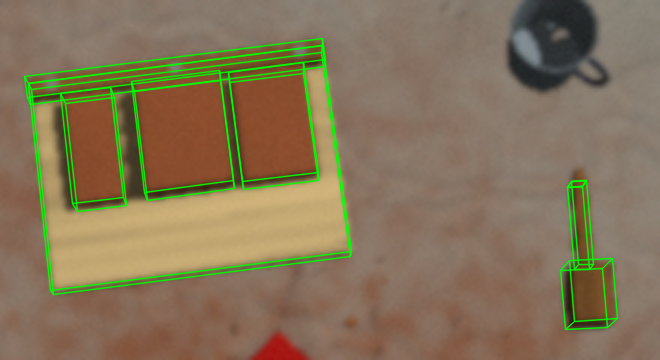

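View pics/ov_side1.png

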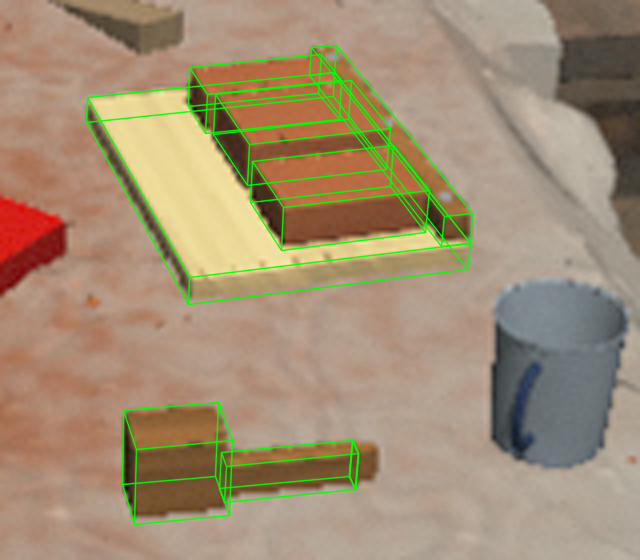

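```bash
cat > m.py <<'E'
import numpy as np,json,os
from scipy.spatial.transform import Rotation as R
F="cmd.json"
def load():
    if os.path.exists(F):
        d=json.load(open(F)); return np.array(d["p"]),R.from_quat(d["q"])
    return np.array([170.504,496.562,231.323]),R.from_euler("xyz",[180,0,161.047],degrees=True)
def inc(p,yaw,c=None):
    P,Q=c or load(); T=R.from_euler("xyz",[180,0,yaw],degrees=True)
    return np.r_[np.round(Q.inv().apply(np.array(p)-P)/1000,4),np.round((Q.inv()*T).as_rotvec(degrees=True),2)]
def commit(row):
    P,Q=load(); row=np.array(row,float)
    P=P+Q.apply(row[:3]*1000); Q=Q*R.from_rotvec(row[3:6],degrees=True)
    json.dump(dict(p=P.tolist(),q=Q.as_quat().tolist()),open(F,"w"))
    print("cmd",P.round(2),Q.as_euler("xyz",degrees=True).round(2))
def plan(wps):
    for w in wps: print([float(x) for x in inc(w[:3],w[3])])
E
python3 - <<'E'
from m import *
plan([(380,330,231,161-50)])
commit(inc((380,330,231),111))
plan([(500,50,231,61)]); commit(inc((500,50,231),61))
plan([(490,-200,200,11)]); commit(inc((490,-200,200),11))
os.remove(F)
E
```

```text
[-0.2522, -0.0895, 0.0003, -0.0, -0.0, 50.05]
cmd [379.96 330.   231.02] [180.   0. 111.]
[-0.3044, 0.0117, 0.0, -0.0, -0.0, 50.0]
cmd [499.96  50.01 231.02] [180.   0.  61.]
[-0.2235, 0.1125, 0.031, -0.0, -0.0, 50.0]
cmd [ 489.98 -200.01  200.02] [180.   0.  11.]
```

play_rows(increments=[[-0.05,-0.018,0,0,0,10,1],[-0.1,-0.036,0,0,0,20,1],[-0.15,-0.054,0,0,0,30,1],[-0.2,-0.072,0,0,0,40,1],[-0.252,-0.09,0,0,0,50,1]])

```text
clock: 2.12
position: [380.8, 328.4, 231.5]
eef_rot: [180.0, -0.0, 110.7]
wrist_force: [-0.0, 0.2, -0.5]
gripper_width: 1.0
```

```bash
python3 - <<'E'
from m import *
from plant import observe
commit([-0.252,-0.09,0,0,0,50])
s=observe();print(s["clock"],s["position"],s["eef_rot"],s["wrist_force"],s["qpos"])
plan([(500,50,231,61)])
E
```

```text
cmd [379.61 329.59 231.32] [180.     0.   111.05]
2.125 [380.75211374 328.38637247 231.51327064] [ 1.79965810e+02 -1.72878034e-02  1.10730311e+02] [-0.03996657  0.23414542 -0.54494066] [ 3.65639751e+01 -6.49072362e-01  8.39245202e+01  7.35323105e-03
  9.66869422e+01  1.58345276e+01]
[-0.3042, 0.0119, 0.0003, -0.0, -0.0, 50.05]
```

play_rows(increments=[[-0.06,0.002,0,0,0,10,1],[-0.12,0.004,0,0,0,20,1],[-0.18,0.007,0,0,0,30,1],[-0.24,0.01,0,0,0,40,1],[-0.304,0.012,0,0,0,50,1]])

```text
clock: 2.75
position: [499.9, 49.8, 231.5]
eef_rot: [180.0, -0.0, 60.7]
wrist_force: [1.4, 1.1, -0.3]
gripper_width: 0.995
```

```bash
python3 - <<'E'
from m import *
from plant import observe
commit([-0.304,0.012,0,0,0,50])
plan([(480,-220,150,11)])
E
```

```text
cmd [499.99  50.18 231.32] [180.     0.    61.05]
[-0.2461, 0.1133, 0.0813, -0.0, -0.0, 50.05]
```

play_rows(increments=[[-0.049,0.023,0.008,0,0,10,1],[-0.098,0.046,0.024,0,0,20,1],[-0.147,0.069,0.042,0,0,30,1],[-0.196,0.091,0.062,0,0,40,1],[-0.246,0.113,0.081,0,0,50,1]])

```text
clock: 3.38
position: [478.8, -220.1, 149.8]
eef_rot: [180.0, -0.0, 10.7]
wrist_force: [0.3, -0.1, 0.6]
gripper_width: 0.996
```

```bash
python3 - <<'E'
from m import *
from plant import observe
commit([-0.246,0.113,0.081,0,0,50])
plan([(467,-272.5,100,1.4),(467,-272.5,60,1.4)])
E
```

```text
cmd [ 479.78 -219.77  150.32] [180.     0.    11.05]
[-0.0226, 0.0493, 0.0503, -0.0, -0.0, 9.65]
[-0.0226, 0.0493, 0.0903, -0.0, -0.0, 9.65]
```

play_rows(increments=[[-0.012,0.025,0.02,0,0,5,1],[-0.0226,0.0493,0.04,0,0,9.65,1],[-0.0226,0.0493,0.05,0,0,9.65,1],[-0.0226,0.0493,0.065,0,0,9.65,1],[-0.0226,0.0493,0.065,0,0,9.65,1]])

```text
clock: 4.0
position: [466.2, -269.8, 84.1]
eef_rot: [-179.9, 0.1, 1.5]
wrist_force: [-0.8, -0.5, 0.1]
gripper_width: 1.0
```

```bash
python3 - <<'E'
from m import *
from h import *
commit([-0.0226,0.0493,0.065,0,0,9.65])
plan([(467,-272.5,9.3,1.4)])
s=observe();print(s["position"],s["eef_rot"])
p=get_image("side"); overlay(p,[(SP,(467.0,-272,.026),0)],"pics/side2.png",(260,440,180,340),4)
p=get_image("top"); overlay(p,[(SP,(467.0,-272,.026),0)],"pics/top2.png",(340,480,180,300),4)
E
```

```text
cmd [ 467.04 -272.49   85.32] [180.    0.    1.4]
[-0.0, 0.0, 0.076, -0.0, -0.0, -0.0]
[ 466.20993272 -269.83577686   84.11820613] [-1.79913610e+02  9.55148293e-02  1.49796098e+00]
```

View pics/side2.png

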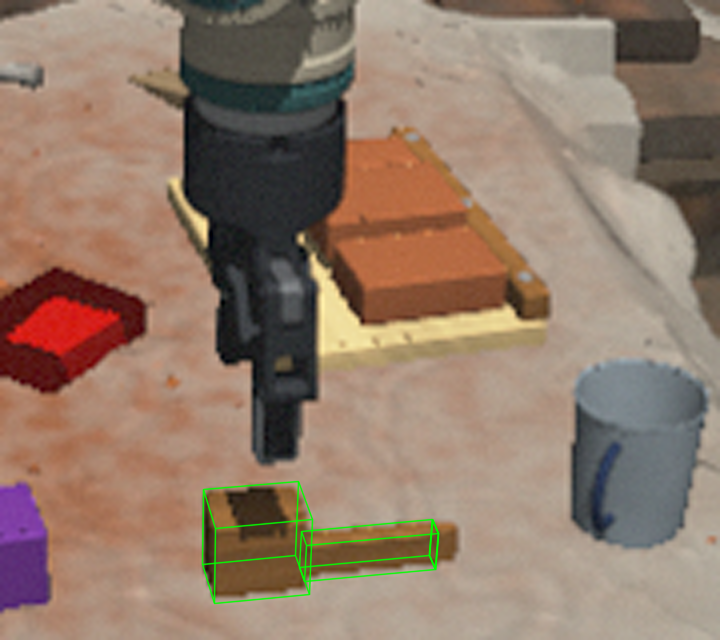

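View pics/top2.png

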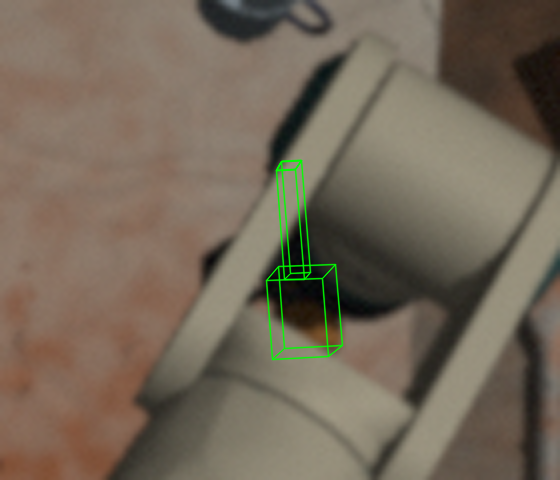

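play_rows(increments=[[0,0,0.03,0,0,0,1],[0,0,0.055,0,0,0,1],[0,0,0.07,0,0,0,1],[0,0,0.076,0,0,0,1],[0,0,0.076,0,0,0,1]], squeeze=35)

```text
clock: 4.72
position: [466.8, -271.2, 9.7]
eef_rot: [180.0, -0.0, 1.4]
wrist_force: [0.6, -0.2, 0.5]
gripper_width: 0.996
```

play_rows(increments=[[0,0,0,0,0,0,0],[0,0,0,0,0,0,0],[0,0,0,0,0,0,0],[0,0,0,0,0,0,0],[0,0,0,0,0,0,0]], squeeze=35)

```text
clock: 5.35
position: [466.8, -271.4, 9.9]
eef_rot: [180.0, -0.1, 1.4]
wrist_force: [-0.3, -0.5, 4.2]
gripper_width: 0.391
```

```bash
python3 - <<'E'
from m import *
from h import *
commit([0,0,0.076,0,0,0])
s=observe();print(s["position"],s["eef_rot"],s["wrist_force"],s["gripper_width"])
E
```

```text
cmd [ 467.04 -272.49    9.32] [180.    0.    1.4]
[ 466.81045856 -271.36375826    9.90113939] [ 1.79962640e+02 -5.56943206e-02  1.39607585e+00] [-0.32730493 -0.47673256  4.21877784] 0.39127392117991416
```

```bash
python3 - <<'E'
from m import *
from h import *
J=np.array([598,44.8,.111])
def w(x,y): return tf(np.array([[x,y,0.]]),J)[0][:2]
a=w(-170,43.5);print(a)
print(inc((467,-272.5,100),1.4)); commit([0,0,-.09,0,0,0])
plan([(450,-100,110,4),(a[0],a[1],110,6.36)])
E
```

```text
[424.22761936  69.20101897]
[-0.      0.     -0.0907 -0.     -0.     -0.    ]
cmd [ 467.04 -272.49   99.32] [180.    0.    1.4]
[-0.0128, -0.1729, -0.0107, -0.0, -0.0, -2.6]
[-0.0345, -0.3426, -0.0107, -0.0, -0.0, -4.96]
```

play_rows(increments=[[0,0,-0.01,0,0,0,0],[0,0,-0.03,0,0,0,0],[0,0,-0.05,0,0,0,0],[0,0,-0.07,0,0,0,0],[0,0,-0.09,0,0,0,0]])

```text
clock: 5.98
position: [466.2, -270.8, 100.0]
eef_rot: [-180.0, 0.0, 1.4]
wrist_force: [0.2, 0.3, -1.1]
gripper_width: 0.391
```

play_rows(increments=[[-0.003,-0.025,-0.003,0,0,-0.4,0],[-0.006,-0.06,-0.006,0,0,-0.9,0],[-0.009,-0.1,-0.01,0,0,-1.5,0],[-0.0128,-0.14,-0.01,0,0,-2,0],[-0.0158,-0.18,-0.01,0,0,-2.6,0]])

```text
clock: 6.6
position: [445.8, -90.2, 109.5]
eef_rot: [-180.0, 0.0, 4.0]
wrist_force: [1.8, 0.2, -0.4]
gripper_width: 0.394
```

```bash
python3 - <<'E'
from m import *
commit([-.0158,-.18,-.01,0,0,-2.6])
plan([(424.2,69.2,110,6.36)])
E
```

```text
cmd [446.86 -92.93 109.32] [180.   0.   4.]
[-0.0113, -0.1633, -0.0007, -0.0, -0.0, -2.36]
```

play_rows(increments=[[-0.0025,-0.04,0,0,0,-0.6,0],[-0.005,-0.08,0,0,0,-1.2,0],[-0.008,-0.12,0,0,0,-1.8,0],[-0.01,-0.15,0,0,0,-2.2,0],[-0.0113,-0.1633,0,0,0,-2.36,0]])

```text
clock: 7.22
position: [423.2, 71.8, 109.5]
eef_rot: [-180.0, 0.0, 6.5]
wrist_force: [0.6, -0.0, -0.6]
gripper_width: 0.392
```

```bash
python3 - <<'E'
from m import *
commit([-.0113,-.1633,0,0,0,-2.36])
plan([(424.2,69.2,31,6.36)])
E
```

```text
cmd [424.2   69.19 109.32] [180.     0.     6.36]
[-0.0, -0.0, 0.0783, -0.0, -0.0, -0.0]
```

play_rows(increments=[[0,0,0.02,0,0,0,0],[0,0,0.045,0,0,0,0],[0,0,0.065,0,0,0,0],[0,0,0.077,0,0,0,0],[0,0,0.077,0,0,0,0]])

```text
clock: 7.85
position: [423.2, 70.3, 31.8]
eef_rot: [-180.0, 0.1, 6.3]
wrist_force: [1.0, -0.3, -0.5]
gripper_width: 0.393
```

```bash
python3 - <<'E'
from m import *
from h import *
commit([0,0,.077,0,0,0])
s=observe();print(s["position"],s["eef_rot"],s["wrist_force"])
c=s["position"]; q=(c[0],c[1],np.radians(6.4)); z=c[2]-9.6
J=(598,44.8,.111); a=sum(jigparts(1),[])
for n,cr in(("side",(250,410,190,310)),("top",(200,360,160,300))):
    p=get_image(n); cv2.imwrite(f"pics/{n}3raw.png",p["pixels"]); overlay(p,[(SP,q,z),(a,J,0)],f"pics/{n}3.png",cr,4)
    overlay(p,[],f"pics/{n}3c.png",cr,4)
E
```

```text
cmd [424.2   69.19  32.32] [180.     0.     6.36]
[423.21193937  70.26596466  31.78684467] [-1.79997582e+02  9.00199321e-02  6.33002453e+00] [ 1.04575273 -0.33348942 -0.50256963]
```

View pics/top3.png

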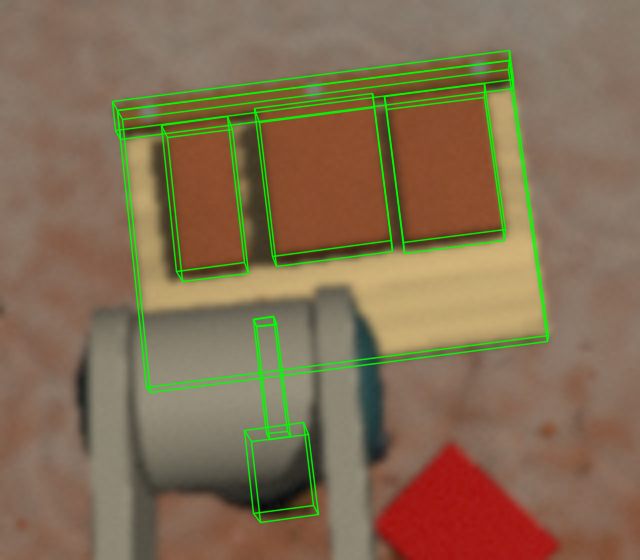

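View pics/side3.png

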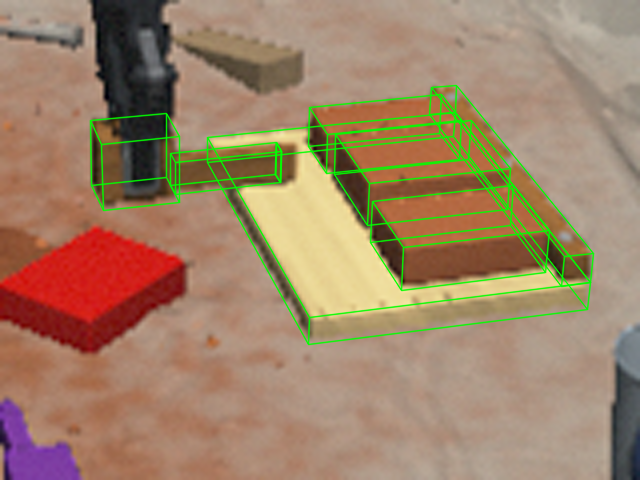

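View pics/top3c.png

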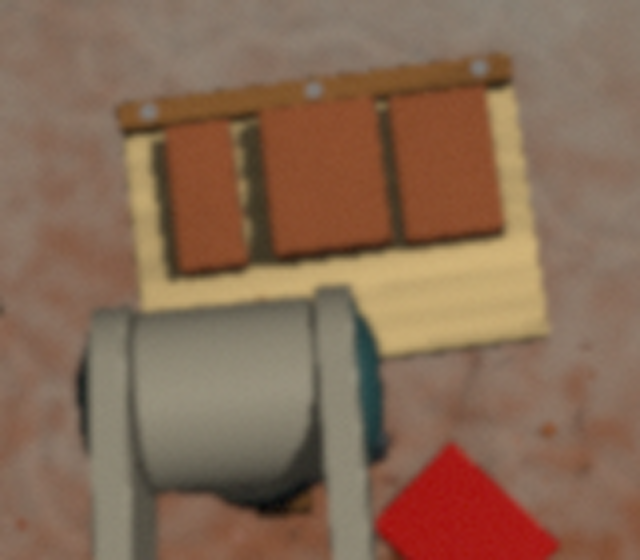

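play_rows(increments=[[0,0.0008,0.0012,0,0,0,0],[0.006,0.0008,0.0024,0,0,0,0],[0.014,0.0008,0.0024,0,0,0,0],[0.022,0.0008,0.0024,0,0,0,0],[0.03,0.0008,0.0024,0,0,0,0]])

```text
clock: 8.57
position: [454.2, 73.2, 29.9]
eef_rot: [-180.0, -0.0, 6.4]
wrist_force: [1.0, 0.3, -2.1]
gripper_width: 0.396
```

```bash
python3 - <<'E'
from m import *
from h import *
commit([0.03,0.0008,.0024,0,0,0])
s=observe();print(s["position"],s["eef_rot"],s["wrist_force"],s["ft_torque"])
c=s["position"]; q=(c[0],c[1],np.radians(6.4)); z=c[2]-9.9
J=(598,44.8,.111); a=sum(jigparts(1),[])
print("grip in jig",tf(np.array([[c[0]-J[0],c[1]-J[1],0]]),(0,0,-J[2])))
p=get_image("side"); 
overlay(p,[(SP,q,z)],f"pics/side4.png",(250,380,190,290),6)
p=get_image("top"); overlay(p,[(SP,q,z)],f"pics/top4.png",(220,320,160,280),6)
E
```

```text
cmd [454.11  71.71  29.92] [180.     0.     6.36]
[454.19852209  73.24059485  29.88791362] [-1.79993536e+02 -3.82607959e-03  6.35811978e+00] [ 0.95251839  0.30346625 -2.13568987] [ 0.00524141  0.02529038 -0.02410004]
grip in jig [[-139.76607081   44.19477273    0.        ]]
```

View pics/top4.png

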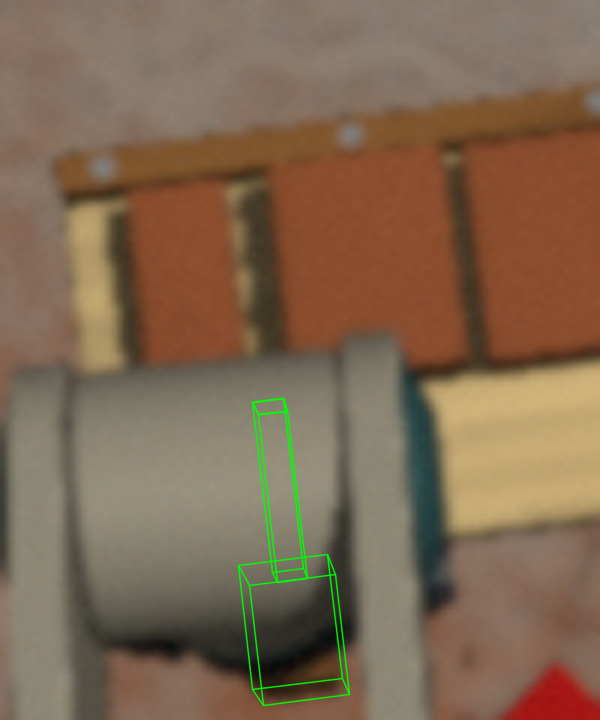

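View pics/side4.png

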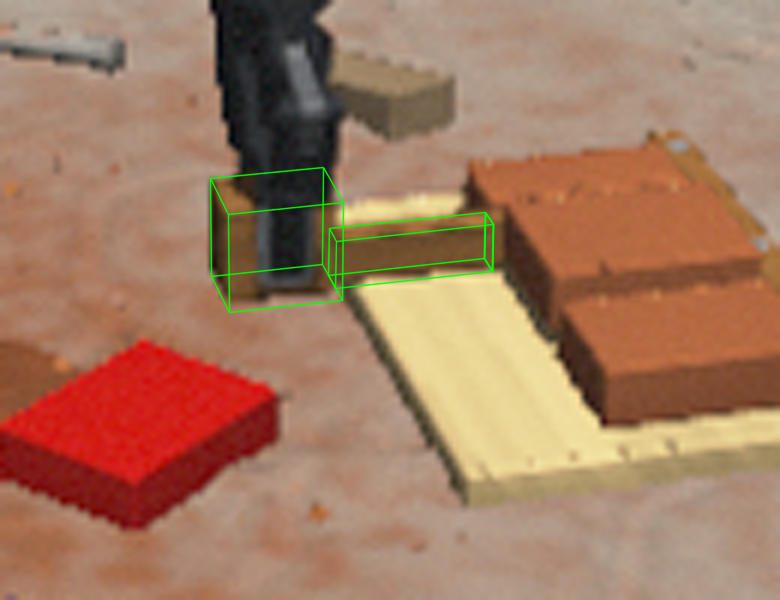

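play_rows(increments=[[0.004,0.0008,0,0,0,0,0],[0.011,0.0008,0,0,0,0,0],[0.018,0.0008,0,0,0,0,0],[0.025,0.0008,0,0,0,0,0],[0.032,0.0008,0,0,0,0,0]])

```text
clock: 9.3
position: [485.9, 76.0, 29.9]
eef_rot: [-180.0, -0.0, 6.4]
wrist_force: [-0.6, -0.4, 0.7]
gripper_width: 0.397
```

```bash
python3 - <<'E'
from m import *
from h import *
commit([0.032,0.0008,0,0,0,0])
s=observe();print(s["position"],s["eef_rot"],s["wrist_force"],s["ft_torque"])
c=s["position"];J=(598,44.5,.111)
print("grip in jig",tf(np.array([[c[0]-J[0],c[1]-J[1],0]]),(0,0,-J[2])))
p=get_image("side"); 
overlay(p,[],f"pics/side5.png",(250,380,190,290),6)
E
```

```text
cmd [486.    74.46  29.92] [180.     0.     6.36]
[485.90875644  75.95697609  29.87664035] [-1.79994829e+02 -7.54896981e-04  6.35792099e+00] [-0.59061931 -0.44020323  0.6578076 ] [-0.00673093 -0.02164524 -0.02809148]
grip in jig [[-107.91685567   43.67997814    0.        ]]
```

View pics/side5.png

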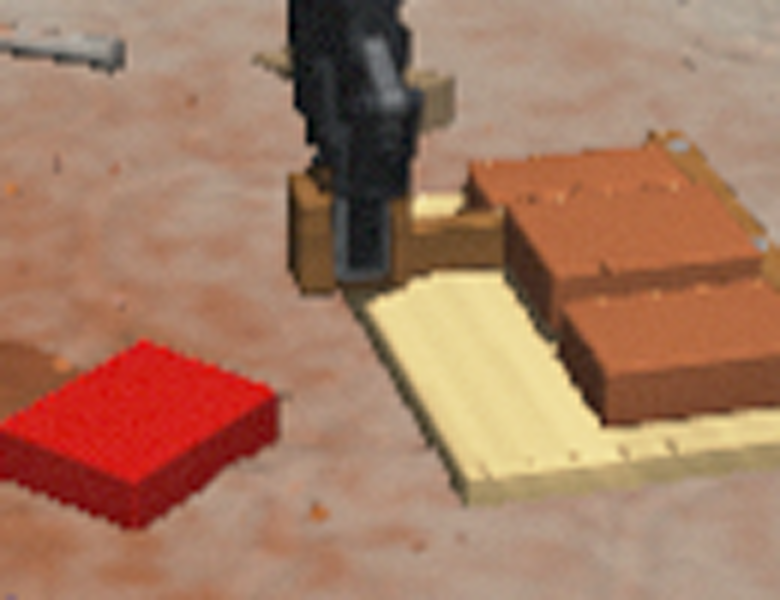

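play_rows(increments=[[0.004,0,0,0,0,0,0],[0.012,0,0,0,0,0,0],[0.02,0,0,0,0,0,0],[0.028,0,0,0,0,0,0],[0.034,0,0,0,0,0,0]])

```text
clock: 9.98
position: [519.8, 79.7, 29.9]
eef_rot: [-180.0, -0.0, 6.4]
wrist_force: [-0.4, 0.4, -1.0]
gripper_width: 0.394
```

play_rows(increments=[[0.001,0,0,0,0,0,0],[0.002,0,0,0,0,0,0],[0.003,0,0,0,0,0,0],[0.0035,0,0,0,0,0,0],[0.004,0,0,0,0,0,0]])

```text
clock: 10.6
position: [523.1, 80.1, 29.9]
eef_rot: [-180.0, -0.0, 6.4]
wrist_force: [0.4, 0.3, -1.1]
gripper_width: 0.4
```

```bash
python3 - <<'E'
from m import *
from h import *
commit([0.038,0,0,0,0,0])
s=observe();print(s["position"],s["eef_rot"],s["wrist_force"],s["ft_torque"])
c=s["position"];J=(598,44.5,.111)
print("grip in jig",tf(np.array([[c[0]-J[0],c[1]-J[1],0]]),(0,0,-J[2])))
E
```

```text
cmd [523.77  78.67  29.92] [180.     0.     6.36]
[523.13560823  80.08428975  29.922872  ] [-1.79997093e+02 -5.34193951e-04  6.35735288e+00] [ 0.42649362  0.27248417 -1.12762171] [-0.01144348  0.02769668  0.04051433]
grip in jig [[-70.4619129   43.65819124   0.        ]]
```

play_rows(increments=[[0.0005,0,0,0,0,0,0],[0.001,0,0,0,0,0,0],[0.0015,0,0,0,0,0,0],[0.002,0,0,0,0,0,0],[0.002,0,0,0,0,0,0]])

```text
clock: 11.22
position: [524.0, 80.2, 29.5]
eef_rot: [-180.0, 0.2, 6.4]
wrist_force: [-6.4, -0.3, 1.4]
gripper_width: 0.395
```

```bash
python3 - <<'E'
from m import *
from h import *
commit([0.002,0,0,0,0,0])
s=observe();print(s["position"],s["eef_rot"],s["wrist_force"],s["ft_torque"])
p=get_image("side");overlay(p,[],f"pics/side6.png",(250,380,190,290),6)
p=get_image("top");overlay(p,[],f"pics/top6.png",(220,320,160,280),6)
E
```

```text
cmd [525.75  78.89  29.92] [180.     0.     6.36]
[524.04786818  80.19494814  29.47409098] [-1.79997909e+02  1.79014015e-01  6.36627585e+00] [-6.40226536 -0.33172288  1.421574  ] [-0.21037913  0.97355616  0.06511975]
```

View pics/side6.png

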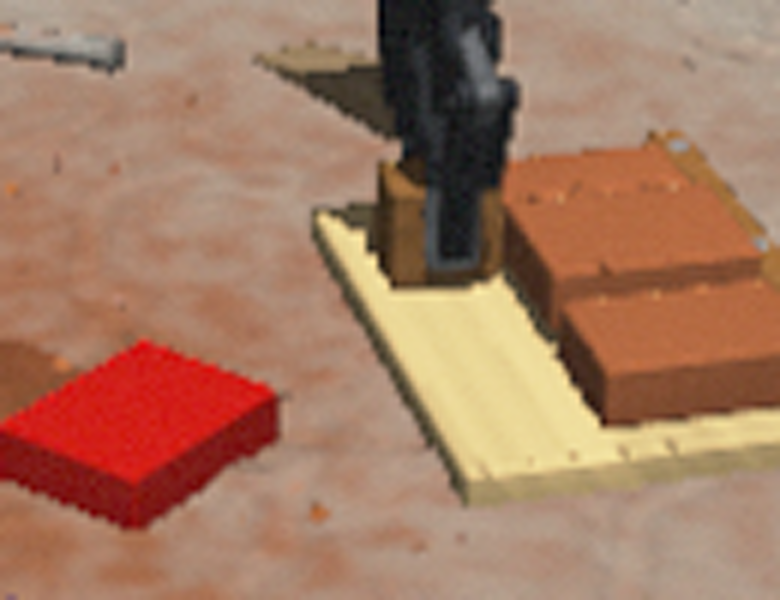

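play_rows(increments=[[0,0,0.0008,0,0,0,0],[0,0,0.0015,0,0,0,0],[-0.001,0,0.002,0,0,0,0],[-0.001,0,0.002,0,0,0,0],[-0.001,0,0.002,0,0,0,0]])

```text
clock: 11.95
position: [524.0, 80.2, 27.9]
eef_rot: [-180.0, 0.0, 6.4]
wrist_force: [-3.8, -1.2, 2.3]
gripper_width: 0.398
```

```bash
python3 - <<'E'
from m import *
from h import *
commit([-0.001,0,0.002,0,0,0])
s=observe();print(s["position"],s["eef_rot"],s["wrist_force"],s["ft_torque"])
E
```

```text
cmd [524.76  78.78  27.92] [180.     0.     6.36]
[524.01151974  80.21494111  27.86494808] [-1.79994478e+02  2.56563413e-02  6.35810170e+00] [-3.83296016 -1.17827307  2.29607062] [-0.04295099  0.51594314  0.09969188]
```

On the board with light contact (about 2 N). Release.

play_rows(increments=[[0,0,0,0,0,0,0.55],[0,0,0,0,0,0,0.7],[0,0,0,0,0,0,0.9],[0,0,0,0,0,0,1],[0,0,0,0,0,0,1]])

```text
clock: 12.58
position: [524.2, 80.2, 27.9]
eef_rot: [-180.0, -0.0, 6.4]
wrist_force: [0.2, -0.7, 0.2]
gripper_width: 0.996
```

play_rows(increments=[[0,0,-0.01,0,0,0,1],[0,0,-0.03,0,0,0,1],[0,0,-0.06,0,0,0,1],[0,0,-0.09,0,0,0,1],[0,0,-0.12,0,0,0,1]])

```text
clock: 13.2
position: [524.2, 80.2, 149.7]
eef_rot: [-180.0, -0.1, 6.4]
wrist_force: [0.1, 0.4, 0.5]
gripper_width: 1.002
```

```bash
python3 - <<'E'
from m import *
from h import *
commit([0,0,-0.12,0,0,0])
s=observe();print(s["position"],s["eef_rot"],s["wrist_force"],s["ft_torque"])
J=(598,44.5,.111); a=sum(jigparts(1),[]);q=(*tf(np.array([[-69,43.5,0.]]),J)[0][:2],J[2])
p=get_image("side");overlay(p,[(SP,q,18)],f"pics/side7.png",(250,380,190,290),6)
b=outline_of(p,"spacer");print([(d["conf"],d["pixels"].sum(),np.array(np.nonzero(d["pixels"])).mean(1)) for d in b])
p=get_image("top");overlay(p,[],f"pics/top7.png",(220,320,160,280),6)
E
```

```text
cmd [524.76  78.78 147.92] [180.     0.     6.36]
[524.19054031  80.19600606 149.73654891] [-1.79996856e+02 -5.36669346e-02  6.35692771e+00] [0.13481892 0.40881879 0.50170291] [-0.02383118  0.02551826  0.00612033]
[(0.94, np.int64(406), array([226.83251232, 322.59605911])), (0.84, np.int64(677), array([314.30723781, 260.23929099]))]
```

View pics/side7.png

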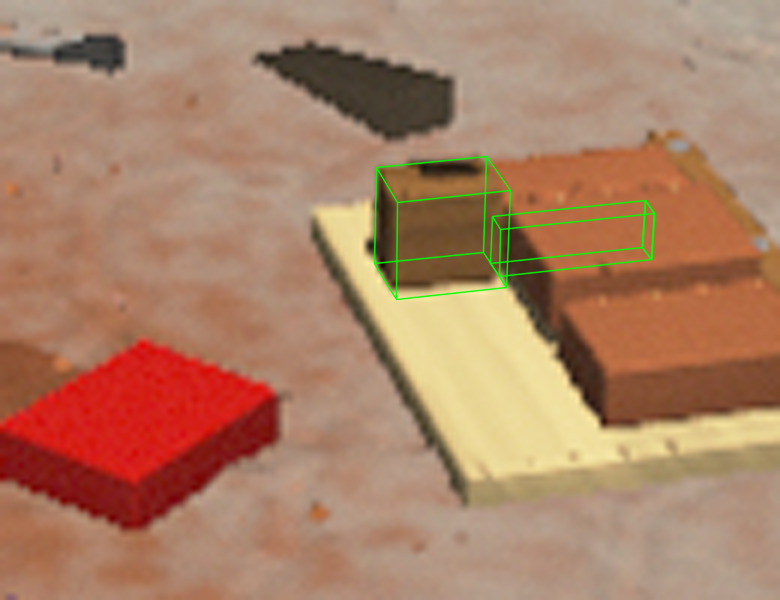

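View pics/top7.png

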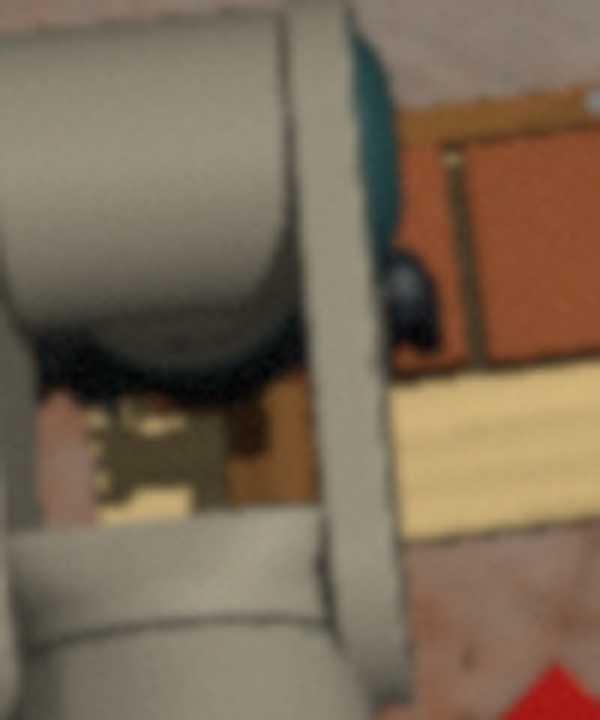

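```bash
python3 - <<'E'
from m import *
plan([(470,-150,150,6.36)])
E
```

```text
[-0.0798, 0.2213, -0.0021, -0.0, -0.0, -0.0]
```

play_rows(increments=[[-0.01,0.03,-0.01,0,0,0,0],[-0.03,0.08,-0.01,0,0,0,0],[-0.05,0.13,-0.01,0,0,0,0],[-0.07,0.18,-0.01,0,0,0,0],[-0.08,0.22,-0.01,0,0,0,0]])

```text
clock: 13.98
position: [467.7, -148.9, 156.7]
eef_rot: [-180.0, 0.1, 6.3]
wrist_force: [1.3, 0.2, -0.3]
gripper_width: 0.002
```

```bash
python3 - <<'E'
from m import *
from h import *
commit([-0.08,0.22,-0.01,0,0,0])
s=observe();print(s["position"],s["gripper_width"])
J=(598,44.5,.111); a=sum(jigparts(1),[]);q=(*tf(np.array([[-69,43.5,0.]]),J)[0][:2],J[2])
p=get_image("top");overlay(p,[(SP,q,18),(a[2:],J,0)],f"pics/top8.png",(220,350,160,270),6)
overlay(p,[],f"pics/top8c.png",(220,350,160,270),6)
E
```

```text
cmd [ 469.61 -148.73  157.92] [180.     0.     6.36]
[ 467.66930279 -148.91198938  156.69833433] 0.0021374347668395395
```

View pics/top8.png

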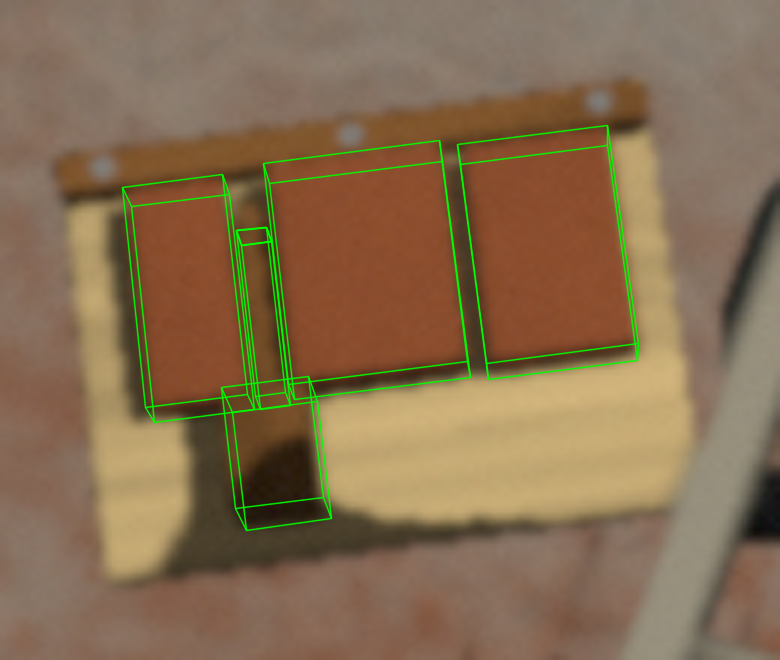

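View pics/top8c.png

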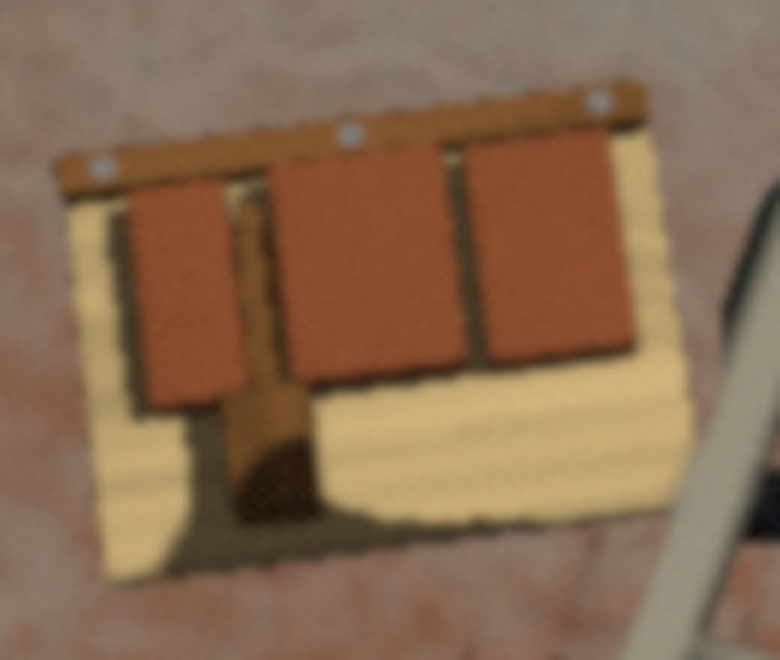

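```bash
python3 - <<'E'
from m import *
plan([(597.5,43.5,120,6.36),(597.5,43.5,70,6.36)])
E
```

```text
[0.1484, -0.1769, 0.0379, -0.0, -0.0, -0.0]
[0.1484, -0.1769, 0.0879, -0.0, -0.0, -0.0]
```

play_rows(increments=[[0.03,-0.036,0.005,0,0,0,0],[0.06,-0.072,0.015,0,0,0,0],[0.09,-0.108,0.025,0,0,0,0],[0.12,-0.144,0.035,0,0,0,0],[0.1484,-0.1769,0.038,0,0,0,0]])

```text
clock: 14.65
position: [596.6, 46.7, 117.6]
eef_rot: [-180.0, 0.2, 6.4]
wrist_force: [-0.3, -0.6, 0.8]
gripper_width: -0.002
```

play_rows(increments=[[0,0,0.015,0,0,0,0],[0,0,0.03,0,0,0,0],[0,0,0.042,0,0,0,0],[0,0,0.05,0,0,0,0],[0,0,0.053,0,0,0,0]])

```text
clock: 15.28
position: [596.7, 44.5, 66.5]
eef_rot: [-180.0, 0.0, 6.3]
wrist_force: [0.4, 0.1, -0.6]
gripper_width: -0.003
```

```bash
python3 - <<'E'
from m import *
from h import *
commit([.1484,-.1769,.038,0,0,0]);commit([0,0,0.053,0,0,0])
s=observe();c=s["position"];print(c,s["eef_rot"],s["wrist_force"])
J=(598,44.5,.111)
print("tcp in jig",tf(np.array([[c[0]-J[0],c[1]-J[1],0]]),(0,0,-J[2])))
E
```

```text
cmd [597.51  43.52 119.92] [180.     0.     6.36]
cmd [597.51  43.52  66.92] [180.     0.     6.36]
[596.65542409  44.45362548  66.45929158] [-1.79992974e+02  2.55536874e-02  6.31247578e+00] [ 0.38296799  0.13604902 -0.60660879]
tcp in jig [[-1.34143816  0.10285252  0.        ]]
```

Centred. Press down: from 66.9 to 50, then on to 46 and a little beyond.

play_rows(increments=[[0,0,0.006,0,0,0,0],[0,0,0.01,0,0,0,0],[0,0,0.013,0,0,0,0],[0,0,0.016,0,0,0,0],[0,0,0.018,0,0,0,0]])

```text
clock: 15.9
position: [597.0, 45.0, 49.3]
eef_rot: [-180.0, -0.0, 6.4]
wrist_force: [-3.1, -0.5, 4.5]
gripper_width: 0.001
```

play_rows(increments=[[0,0,0.001,0,0,0,0],[0,0,0.002,0,0,0,0],[0,0,0.003,0,0,0,0],[0,0,0.004,0,0,0,0],[0,0,0.004,0,0,0,0]])

```text
clock: 16.52
position: [597.0, 44.9, 46.0]
eef_rot: [-180.0, -0.0, 6.4]
wrist_force: [-5.6, -0.2, 9.7]
gripper_width: -0.003
```

```bash
python3 - <<'E'
from m import *
from h import *
commit([0,0,.022,0,0,0])
s=observe();c=s["position"];print(c,s["eef_rot"],s["wrist_force"])
E
```

```text
cmd [597.51  43.52  44.92] [180.     0.     6.36]
[597.00750312  44.94594612  46.04647903] [-1.79999771e+02 -2.05466618e-02  6.35855666e+00] [-5.56863903 -0.17785226  9.70869597]
```

play_rows(increments=[[0,0,0.0005,0,0,0,0],[0,0,0.001,0,0,0,0],[0,0,0.0015,0,0,0,0],[0,0,0.0015,0,0,0,0],[0,0,0.0015,0,0,0,0]])

```text
clock: 17.15
position: [597.2, 45.0, 46.0]
eef_rot: [180.0, -0.1, 6.4]
wrist_force: [-9.4, 0.2, 17.8]
gripper_width: -0.001
```

```bash
python3 - <<'E'
from m import *
from h import *
commit([0,0,.0015,0,0,0])
s=observe();c=s["position"];print(c,s["eef_rot"],s["wrist_force"],s["clock"])
J=(598,44.5,.111); a=sum(jigparts(1),[]);q=(*tf(np.array([[-69,43.5,0.]]),J)[0][:2],J[2])
p=get_image("side");overlay(p,[],f"pics/side9.png",(250,380,190,290),6)
p=get_image("top");overlay(p,[],f"pics/top9.png",(220,350,160,270),6)
E
```

```text
cmd [597.51  43.52  43.42] [180.     0.     6.36]
[597.22866983  44.98302234  45.9928941 ] [ 1.79993722e+02 -6.28501730e-02  6.36454522e+00] [-9.42662912  0.19903852 17.80246897] 17.15
```

View pics/side9.png

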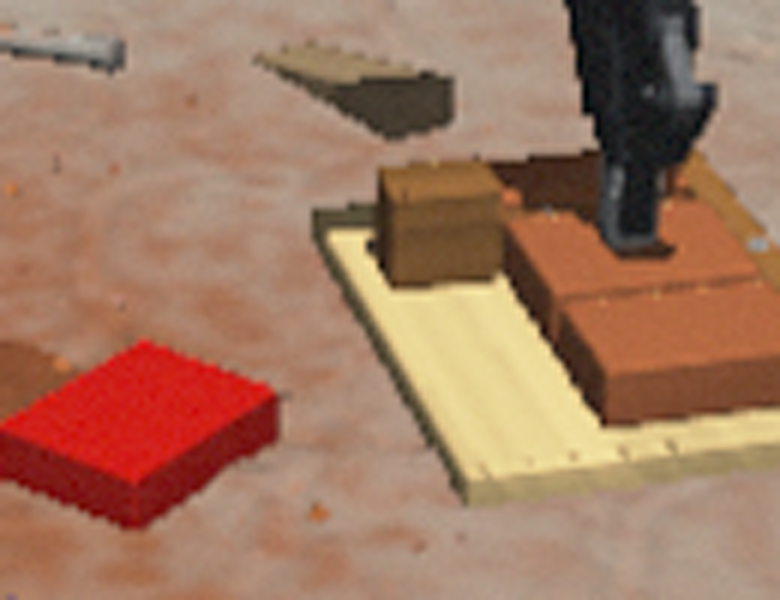

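View pics/top9.png

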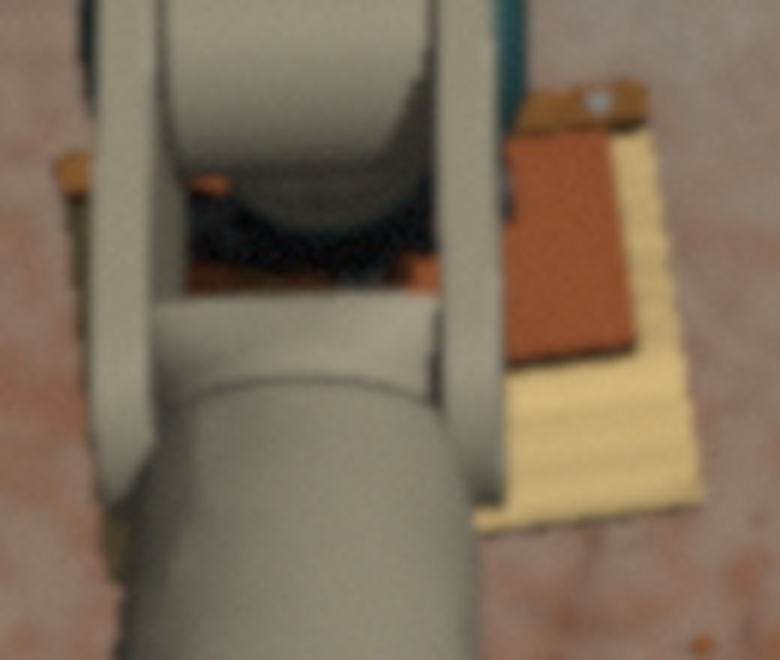

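play_rows(increments=[[-0.0003,0,0,0,0,0,0],[-0.0006,0,0,0,0,0,0],[-0.0006,0,0,0,0,0,0],[-0.0006,0,0,0,0,0,0],[-0.0006,0,0,0,0,0,0]])

```text
clock: 17.88
position: [597.2, 45.0, 46.0]
eef_rot: [180.0, -0.2, 6.4]
wrist_force: [-7.2, -0.2, 15.2]
gripper_width: 0.002
```

```bash
python3 - <<'E'
from plant import *
s=observe();print(s["position"],s["wrist_force"],s["clock"])
if s["wrist_force"][2]>10 and s["position"][2]<46.8: print(close_job())
E
```

```text
[597.21144043  44.95899407  46.01819478] [-7.17926266 -0.17847203 15.15295286] 17.875
the job is handed in; nothing more can be done
None
```

The spacer is home in the wide joint and let go. The middle tile was pressed flush and still held down when I handed the job in at 17.9 s.

- **Spacer:** I slid it in from the front beside the narrower end tile until the grip block met the tiles at about 6 N, set it on the board and released it. A top picture with the arm out of the way showed the blade in the joint and the block against the tiles, within about 1–2 mm of the model at home. The tile was still raised then.
- **Middle tile:** With the fingers shut I pressed at its centre. The downward travel stopped hard with the tool tip at z = 46.0 mm, which is flush. In the last reading the vertical push was about 15 N. The side picture shows its top level with the end tile.
- **Bystanders:** I did not touch the wedge, the cup or the chisel.

Not fully settled:
- **Camera disagreement:** The side and top cameras differ by about 2–3 mm in y. I relied mainly on the top camera and on contact forces.
- **Sideways force:** About 7 N along x remained on the tool at the end, but the pose was steady.
- **Final view:** The arm hid most of the joint from above in the last pictures, so only the side view confirms the spacer's position during the press.

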